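Take the amber cartridge out of its push-push bay

ROBOT

A 7-joint arm with a two-finger parallel gripper is mounted at the origin on the work surface. World frame = base frame: x ahead of the robot, y to its left, z up, the work surface at z = 0. Lengths are in m, angles in rad, forces in N, time in s.
With the tool pointing down it reaches from about 0.4 to 0.85 m from the base axis. Payload 10.4 kg.
Tool frame: the origin (TCP) lies between the finger pads; the fingertips stand 17 mm ahead of it and the grasp point (between the pads) lies 2 mm behind it; z points along the fingers, x is the direction in which the jaws open and shut, and the axes are right-handed (so a half turn about z gives the same grasp; the last joint's range is limited). The gripper opens to 85 mm and grips with 20 to 120 N. Pads are 22 mm wide; open, the fingers measure 114 mm over their backs; the gripper's body (76 mm by 85 mm) begins 54 mm behind the grasp point. The pads swing forward as they close: fully open they stand 13 mm farther back than shut.
Start: joints at [1.084, 0.332, -0.065, 1.46, 0.022, 1.35, -0.088], TCP at [0.28, -0.559, 0.248] pointing down, gripper open.
Joint ranges: [-2.6, 2.6], [-0.5, 2.12], [-1.47, 1.34], [0.16, 2.42], [-1.27, 4.41], [0.06, 2.06], [-2.6, 2.6]. Speed limits (rad/s): [2.22, 2.22, 2.79, 2.79, 3.14, 3.14, 3.14].

INTERFACE

Orientations are given as [roll, pitch, yaw] about the fixed x, y, z axes, in that order (R = Rz(yaw) Ry(pitch) Rx(roll)).
In Python, from rig import manip gives the robot as it stands.
- The arm moves only by the tool arm_command, never from a script. Its arguments are lists of equal length, an entry for each row: "slide": the shift along the tool's x, y, z each as a share of 100 mm, from -1 to 1, a list of three; "angular": the turn, a rotation vector about the tool's x, y, z each as a share of pi rad, from -1 to 1, a list of three; "grip": the closure, from 0 (fully open) to 1 (shut). A call has 1 to 20 rows; each row is the pose to reach, as a shift and turn from the pose measured when the call began, along the tool's axes at that moment, turning the shorter way round; what a row does not reach only later rows make up. A row lasts 1/8 s, in which the tool goes at most 62.5 mm and 10.7 degrees, less where a joint would pass 70% of its speed; a pose out of reach is approached as far as the arm can. A call with a number of a shift or a turn outside -1 to 1 is refused whole. A call with a gripper value outside its range is refused whole. The fingers move at their own pace and stop on an object; the grip force is fixed at half the most. Time passes only in rows, so rows that repeat a pose let the fingers close. It gives the time, the measured TCP pose, the force and the opening at its end, in the units of the state.
- manip.sense(): the state, without advancing time (a new reading comes with each control period).
- manip.grab_frame(name): name is "scene" or "top" or "wrist"; returns a dict with "image" (400x640x3 uint8, blue, green, red), "z_map" (400x640 float32, m along the optical axis (not along the pixel's ray), 0 where there is no reading), "fx", "fy", "cx", "cy" (pixels), "D" ([k1, k2, p1, p2, k3] as OpenCV has them; the pictures are not rectified), "world_from_camera" (4x4, takes a point from camera to world coordinates); the wrist camera has in their place "tool_from_camera" (4x4, takes a point from camera to tool coordinates, whose origin is the TCP and whose axes are the tool frame's). Camera axes: x right, y down, z forward; pixel columns grow to the right and rows downward; lengths in m; the calibration is good to about 2 mm. A picture is of the moment at which its call begins: read the wrist's pose just before it.
- manip.sign_off(): hands the job in, once; it reports no verdict.
The state is a dict: "time_s": time; "qpos": joint angles; "joint_vel": joint speeds; "joint_efforts": joint torques, N m; "eef_pos": TCP position; "tcp_rot": TCP orientation; "ft_force": force on the tool from outside, world axes, zero at the start; "ft_torque": the same for the moment, N m; "opening": finger opening in m.
Only numpy, scipy, OpenCV 4.12 (cv2) and the standard library are available. Lean on these libraries where they do the work, as an engineer would, in place of code of your own. Each camera call takes 0.05 s, during which the arm holds its last target.

TASK

Take the amber cartridge out of the dosing dock: push it down until its push-push latch lets go, let it spring up, draw it out and stand it upright in the white tray. Leave the smoke-grey and the cream cartridge latched in their bays.

Things in the scene. Friction and masses are not known exactly. Their poses are not given: they have to be found in the camera images.
- amber_mid (a point): Centre of the amber-orange cartridge: upright cylinder 40 mm in diameter, 64 mm tall, 80 g; top 10 mm taper to a flat 22 mm top, 32 mm above this point. It sits latched in a dock bay, this point 54 mm above the bench, top 14 mm above the deck. Pressing the top 7 mm or more down (3 to 5 N; hard stop at 10 mm) trips the latch; as the push is withdrawn, a spring seat lifts it, in about 0.5 s.
- smoke_mid (a point): Centre of the dark smoke-grey cartridge, same shape, latched in another bay. The dock: white sides, grey deck 72 mm high, 100 x 290 mm, fixed, turned up to 20 degrees; three round bays in a row, 90 mm apart, colours in any order. A released cartridge waits loose 27 mm above its latched height, 31 mm of straight side showing; drawn up 23 mm more it is clear of the bay.
- cream_mid (a point): Centre of the cream-white cartridge, same shape and size, latched in the remaining bay. Every bay has the same push-push latch: a press on a latched cartridge releases it, pushing a risen one fully down latches it again.
- tray_in (a point): Centre of the inner floor (5 mm above the bench) of the white square tray, fixed to the bench: 160 x 160 mm outside, 22 mm high, walls 5 mm thick; x and y along its sides, z up. An amber dropper bottle (75 mm tall) and a glass beaker (85 mm tall) stand loose on the bench beyond dock and tray (farther in x).
There are look-alikes about, which are no part of the job. Of the things that look like the part that bears tray_in, the larger one is meant.

How it is judged:
On the way, in this order (a step that is already met when the one before it is completed fails the run):
1. the amber cartridge is pressed down past the latch's trip point (5 mm or more below its latched height) (height (world z) of amber_mid below 0.049 m), for 0.02 s.
2. the amber cartridge has sprung up or been drawn at least 20 mm above its latched height (height (world z) of amber_mid above 0.073 m), for 0.1 s.
At the end, for the whole second after the job is handed in: The amber cartridge stands upright (within 10 degrees) on the floor of the white tray, within 60 mm of its centre along each side, centre 26 to 38 mm above the floor; the smoke-grey and cream cartridges are still latched, within 10 mm of where they started (x of amber_mid in the frame of tray_in between -0.06 and 0.06 m and y of amber_mid in the frame of tray_in between -0.06 and 0.06 m and z of amber_mid in the frame of tray_in between 0.026 and 0.038 m and angle between amber_mid's own z axis and vertical below 0.17 rad and distance of each of smoke_mid, cream_mid from where it was at the start of the episode below 0.01 m); the robot touches nothing.
It fails at once if the smoke-grey or the cream cartridge is released (it moves more than 15 mm) (distance of any of smoke_mid, cream_mid from where it was at the start of the episode above 0.015 m).
It also fails if it takes over 45 s, if anything falls off the work surface, if the arm or the gripper's body presses on something with over 40 N, if the wrist force passes 120 N, or if a joint passes its speed limit or range.

## Working session

There is one attempt and no reset: what is moved stays moved. The work goes in short steps, Python scripts to look and compute and a tool call to move; the robot and the scene stay as the last step left them, time stands still between calls to the robot, and variables do not carry over. Pictures are saved under pics/ and viewed, and the job is handed in when it is done.

Besides the shell and the picture viewer there is one more tool, called after "Request:" as name(argument=value, ...), one argument or row to a line, values as JSON. arm_command: Moves the arm, as the interface text tells. Its arguments: {"type":"object","properties":{"slide":{"type":"array"},"angular":{"type":"array"},"grip":{"type":"array"}},"required":["slide","angular","grip"]}

```bash
mkdir -p pics; python3 - <<'E'
from rig import manip
import cv2,numpy as np
s=manip.sense();print({k:np.round(v,3) for k,v in s.items()})
for n in ("scene","top"):
    f=manip.grab_frame(n);cv2.imwrite(f"pics/{n}0.png",f["image"]);np.savez(f"{n}0.npz",**f)
    print(n,f["fx"],f["fy"],f["cx"],f["cy"],f["D"],np.round(f["world_from_camera"],3))
E
```

```text
{'time_s': np.float64(0.0), 'qpos': array([ 1.084,  0.333, -0.065,  1.461,  0.022,  1.35 , -0.089]), 'joint_vel': array([ 0.001,  0.002,  0.001, -0.001, -0.   ,  0.001, -0.   ]), 'joint_efforts': array([-0.0000e+00, -6.2545e+01,  4.9000e-02, -3.9161e+01,  1.6000e-02,
        1.0000e-02,  0.0000e+00]), 'eef_pos': array([ 0.279, -0.559,  0.248]), 'tcp_rot': array([ 3.142e+00,  1.000e-03, -1.107e+00]), 'ft_force': array([0.798, 0.184, 0.254]), 'ft_torque': array([-0.041,  0.052,  0.018]), 'opening': np.float64(0.085)}
scene 463.26620106256183 463.26620106256183 312.6069799103772 204.28376150342345 [-0.02676611  0.          0.          0.          0.        ] [[ 0.77   0.456 -0.446  0.852]
 [ 0.638 -0.56   0.529 -0.444]
 [-0.008 -0.692 -0.722  0.694]
 [ 0.     0.     0.     1.   ]]
top 362.3707249975722 362.3707249975722 323.98171542625334 196.9218182236785 [-0.00240118  0.          0.          0.          0.        ] [[ 0.03  -0.994  0.104  0.4  ]
 [-1.    -0.03  -0.003  0.01 ]
 [ 0.006 -0.104 -0.995  0.783]
 [ 0.     0.     0.     1.   ]]
```

View pics/scene0.png

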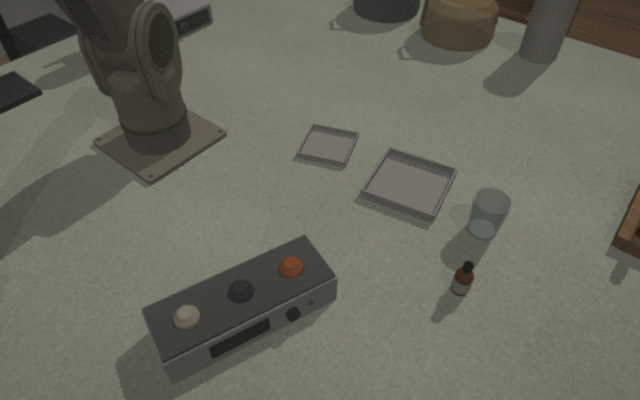

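View pics/top0.png

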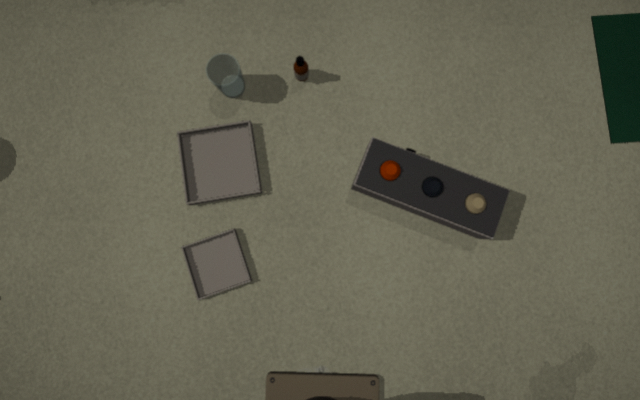

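The top view shows amber at about (390,170), smoke at (432,187) and cream at (475,203). The large tray is at (220,163), and the small look-alike is at (218,264). Next I'll measure them.

```bash
cat > h.py <<'E'
import numpy as np,cv2
def ray(f,pts,z):
    K=np.array([[f["fx"],0,f["cx"]],[0,f["fy"],f["cy"]],[0,0,1]],float)
    n=cv2.undistortPoints(np.array(pts,np.float64).reshape(-1,1,2),K,np.array(f["D"],float)).reshape(-1,2)
    T=f["world_from_camera"];d=np.c_[n,np.ones(len(n))]@T[:3,:3].T
    o=T[:3,3];return o+d*((z-o[2])/d[:,2])[:,None]
def pts3(f,mask):
    v,u=np.nonzero(mask&(f["z_map"]>0))
    K=np.array([[f["fx"],0,f["cx"]],[0,f["fy"],f["cy"]],[0,0,1]],float)
    n=cv2.undistortPoints(np.c_[u,v].astype(np.float64).reshape(-1,1,2),K,np.array(f["D"],float)).reshape(-1,2)
    T=f["world_from_camera"];p=np.c_[n,np.ones(len(n))]*f["z_map"][v,u][:,None]
    return p@T[:3,:3].T+T[:3,3]
E
python3 - <<'E'
from h import *
for n,boxes in (("top",dict(amber=(375,155,405,185),smoke=(417,172,448,202),cream=(460,188,490,218))),("scene",dict(amber=(270,248,310,285),smoke=(222,273,260,308),cream=(168,298,206,335)))):
    f=dict(np.load(n+"0.npz"));im=f["image"].astype(int)
    H=pts3(f,np.ones(im.shape[:2],bool))
    for k,(a,b,c,d) in boxes.items():
        box=np.zeros(im.shape[:2],bool);box[b:d,a:c]=1
        P=pts3(f,box)
        top=P[P[:,2]>0.083]
        # colour
        B,G,R=im[...,0],im[...,1],im[...,2]
        m={'amber':R-B>50,'smoke':(R+G+B<110),'cream':(R>130)}[k]&box
        m=cv2.morphologyEx(m.astype(np.uint8),cv2.MORPH_OPEN,np.ones((3,3)))
        cs,_=cv2.findContours(m,0,2);c_=max(cs,key=cv2.contourArea)
        (cx,cy),r=cv2.minEnclosingCircle(c_)
        print(n,k,'toppts',len(top),top.mean(0).round(4) if len(top) else 0,P[:,2].max().round(3),'circ',round(cx,1),round(cy,1),round(r,1),ray(f,[(cx,cy)],.078)[0].round(4))
    # dock deck
    dk=H[(abs(H[:,2]-.072)<.004)&(H[:,0]>.2)&(H[:,1]<0)&(H[:,1]>-.45)]
    r=cv2.minAreaRect(dk[:,:2].astype(np.float32));print('deck',r, dk[:,2].mean())
f=dict(np.load("top0.npz"));g=cv2.cvtColor(f["image"],6)
print(ray(f,[(181,132),(252,124),(261,194),(188,203)],.022).round(4))
P=pts3(f,np.ones((400,640),bool));q=P[(P[:,2]>.015)&(P[:,2]<.03)&(P[:,0]>.37)&(P[:,0]<.62)&(P[:,1]>.08)]
r=cv2.minAreaRect(q[:,:2].astype(np.float32));print('tray',r,len(q))
E
python3 -c "
import cv2
a=cv2.imread('pics/top0.png')[110:215,165:275];cv2.imwrite('pics/tray_c.png',cv2.resize(a,None,fx=5,fy=5))
a=cv2.imread('pics/top0.png')[130:245,345:515];cv2.imwrite('pics/dock_c.png',cv2.resize(a,None,fx=4,fy=4))"
```

```text
top amber toppts 125 [ 0.5322 -0.1203  0.085 ] 0.087 circ 389.5 170.0 10.0 [ 0.5308 -0.1198  0.078 ]
top smoke toppts 117 [ 0.5025 -0.205   0.0848] 0.088 circ 432.5 186.4 11.8 [ 0.5007 -0.2047  0.078 ]Traceback (most recent call last):
  File "<stdin>", line 13, in <module>
ValueError: max() iterable argument is empty
```

View pics/tray_c.png

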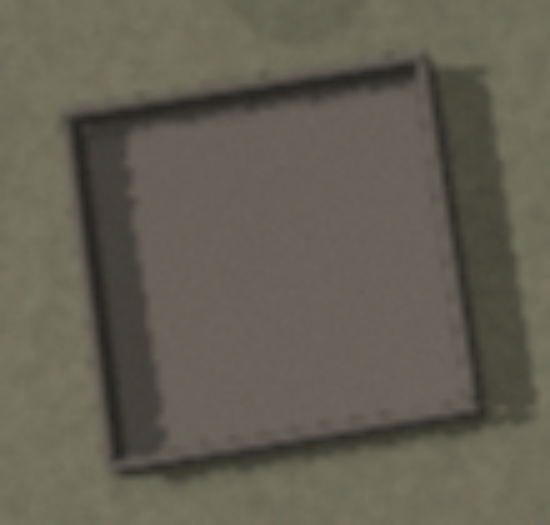

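View pics/dock_c.png

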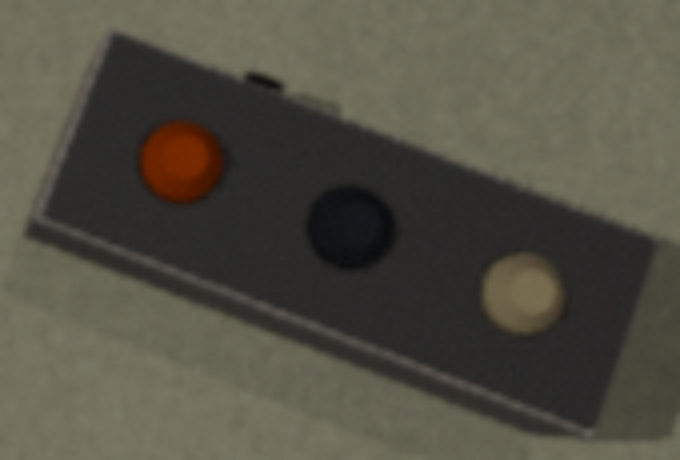

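```bash
python3 - <<'E'
from h import *
for n,boxes in (("top",dict(amber=(375,155,405,185),smoke=(417,172,448,202),cream=(460,188,490,218))),("scene",dict(amber=(270,248,310,285),smoke=(222,273,260,308),cream=(168,298,206,335)))):
    f=dict(np.load(n+"0.npz"));im=f["image"].astype(int)
    for k,(a,b,c,d) in boxes.items():
        box=np.zeros(im.shape[:2],bool);box[b:d,a:c]=1
        P=pts3(f,box); top=P[P[:,2]>0.083]
        r=cv2.minEnclosingCircle(P[P[:,2]>.0765][:,:2].astype(np.float32))
        print(n,k,'toppts',len(top),top.mean(0).round(4),P[:,2].max().round(3),np.round(r[0],4),round(r[1],4))
    H=pts3(f,np.ones(im.shape[:2],bool))
    dk=H[(abs(H[:,2]-.072)<.004)&(H[:,0]>.2)&(H[:,1]<0)&(H[:,1]>-.45)]
    r=cv2.minAreaRect(dk[:,:2].astype(np.float32));print('deck',r, dk[:,2].mean())
    q=H[(H[:,2]>.015)&(H[:,2]<.03)&(H[:,0]>.39)&(H[:,0]<.62)&(H[:,1]>.08)&(H[:,1]<.33)]
    r=cv2.minAreaRect(q[:,:2].astype(np.float32));print('tray',r,len(q))
f=dict(np.load("top0.npz"))
c=ray(f,[(179.8,133.6),(250,121.6),(261,192.4),(188.6,203)],.022);print(c.round(4),c.mean(0).round(4),np.linalg.norm(c-np.roll(c,1,0),axis=1).round(3))
print(ray(f,[(390,170),(432.3,186.5),(475.6,203)],.076).round(4))
E
```

```text
top amber toppts 125 [ 0.5322 -0.1203  0.085 ] 0.087 [ 0.532 -0.12 ] 0.0193
top smoke toppts 117 [ 0.5025 -0.205   0.0848] 0.088 [ 0.5022 -0.2044] 0.0196
top cream toppts 115 [ 0.4715 -0.2894  0.0851] 0.088 [ 0.4714 -0.2896] 0.0194
deck ((0.5022477507591248, -0.20557186007499695), (0.2908024489879608, 0.10084686428308487), 70.2258529663086) 0.07096987673167833
tray ((0.5122661590576172, 0.22912007570266724), (0.23745277523994446, 0.15853428840637207), 11.069694519042969) 645
scene amber toppts 189 [ 0.5334 -0.1237  0.0862] 0.09 [ 0.5334 -0.1229] 0.0206
scene smoke toppts 210 [ 0.5036 -0.208   0.0858] 0.089 [ 0.5027 -0.2069] 0.0202
scene cream toppts 255 [ 0.4732 -0.2919  0.0862] 0.09 [ 0.4715 -0.2913] 0.0197
deck ((0.502754271030426, -0.20714975893497467), (0.29468685388565063, 0.105767622590065), 70.08773040771484) 0.07259022544258167
tray ((0.5086079835891724, 0.22690513730049133), (0.24595168232917786, 0.16438305377960205), 11.608824729919434) 763
[[0.6066 0.3211 0.022 ]
 [0.6377 0.172  0.022 ]
 [0.4849 0.141  0.022 ]
 [0.4579 0.2921 0.022 ]] [0.5468 0.2315 0.022 ] [0.152 0.152 0.156 0.153]
[[ 0.5312 -0.1211  0.076 ]
 [ 0.5008 -0.2049  0.076 ]
 [ 0.4707 -0.2901  0.076 ]]
```

The measurements agree with the given sizes: bay spacing is 90 mm, deck height 72 mm and tops about 86 mm. Amber is at about (0.533, -0.1215), the dock row lies at 70°, and the tray centre is near (0.547, 0.2315). I'll travel with the jaws shut and turn the yaw to -19.8°, so the jaws act across the row.

```bash
cat > go.py <<'E'
import sys,numpy as np
from scipy.spatial.transform import Rotation as R
from rig import manip
t=list(map(float,sys.argv[1:5]))
s=manip.sense();r=R.from_euler('xyz',s["tcp_rot"])
g=R.from_euler('xyz',[np.pi,0,np.deg2rad(t[3])])
print('t',round(float(s["time_s"]),2),'pos',s["eef_pos"].round(4),'rpy',np.rad2deg(s["tcp_rot"]).round(2),'F',s["ft_force"].round(1),'open',round(float(s["opening"]),4))
print('slide',(r.inv().apply(np.array(t[:3])-s["eef_pos"])*10).round(3),'ang',((r.inv()*g).as_rotvec()/np.pi).round(4))
E
python3 go.py .533 -.1215 .20 -19.8
```

```text
t 0.1 pos [ 0.2794 -0.5587  0.2476] rpy [ 1.800e+02  7.000e-02 -6.343e+01] F [-0.3  0.2 -0.5] open 0.0852
slide [-2.775 -4.224  0.479] ang [-1.000e-04  4.000e-04 -2.424e-01]
```

Request:
arm_command(
  slide=[
    [-0.33,-0.5,0],
    [-0.66,-1,0],
    [-0.66,-1,0],
  ],
  angular=[
    [0,0,-0.05],
    [0,0,-0.1],
    [0,0,-0.12],
  ],
  grip=[1,1,1],
)

```text
time_s: 0.48
eef_pos: [0.3429, -0.4505, 0.2478]
tcp_rot: [-3.139, 0.001, -0.719]
ft_force: [-1.4, -2.2, -0.3]
opening: 0.0323
```

```bash
python3 go.py .533 -.1215 .20 -19.8
```

```text
t 0.47 pos [ 0.3429 -0.4505  0.2478] rpy [-1.7987e+02  7.0000e-02 -4.1190e+01] F [-1.4 -2.2 -0.3] open 0.0323
slide [-0.735 -3.726  0.487] ang [-0.0008  0.0003 -0.1188]
```

Request:
arm_command(
  slide=[
    [-0.1,-0.5,0],
    [-0.2,-1,0],
    [-0.2,-1,0],
  ],
  angular=[
    [0,0,-0.05],
    [0,0,-0.1],
    [0,0,-0.119],
  ],
  grip=[1,1,1],
)

```text
time_s: 0.85
eef_pos: [0.3963, -0.3579, 0.2481]
tcp_rot: [-3.138, 0.0, -0.335]
ft_force: [-0.5, -0.7, -0.2]
opening: -0.0
```

```bash
python3 go.py .533 -.1215 .20 -19.8
```

```text
t 0.85 pos [ 0.3963 -0.3579  0.2481] rpy [-1.7979e+02  1.0000e-02 -1.9180e+01] F [-0.5 -0.7 -0.2] open -0.0
slide [ 0.514 -2.68   0.491] ang [-0.0012  0.      0.0035]
```

Request:
arm_command(
  slide=[
    [0.1,-0.5,0],
    [0.2,-1,0],
    [0.2,-1,0],
  ],
  angular=[
    [0,0,0],
    [0,0,0],
    [0,0,0],
  ],
  grip=[1,1,1],
)

```text
time_s: 1.23
eef_pos: [0.4501, -0.2658, 0.2484]
tcp_rot: [-3.137, -0.0, -0.328]
ft_force: [-0.2, -1.4, 0.2]
opening: 0.0002
```

Request:
arm_command(
  slide=[
    [0.1,-0.5,0],
    [0.2,-1,0.1],
    [0.2,-1,0.2],
    [0.2,-1,0.2],
  ],
  angular=[
    [0,0,0],
    [0,0,0],
    [0,0,0],
    [0,0,0],
  ],
  grip=[1,1,1,1],
)

```text
time_s: 1.72
eef_pos: [0.5003, -0.1786, 0.2279]
tcp_rot: [-3.137, 0.002, -0.329]
ft_force: [0.1, 0.4, 0.3]
opening: -0.0003
```

```bash
python3 go.py .533 -.1215 .20 -19.8
```

```text
t 1.73 pos [ 0.5003 -0.1786  0.2279] rpy [-1.7974e+02  1.2000e-01 -1.8830e+01] F [0.1 0.4 0.3] open -0.0003
slide [ 0.126 -0.644  0.281] ang [-0.0014  0.0007  0.0054]
```

Request:
arm_command(
  slide=[
    [0.12,-0.5,0.1],
    [0.126,-0.644,0.28],
    [0.126,-0.644,0.28],
    [0.126,-0.644,0.28],
  ],
  angular=[
    [-0.0014,0.0007,0.005],
    [-0.0014,0.0007,0.005],
    [-0.0014,0.0007,0.005],
    [-0.0014,0.0007,0.005],
  ],
  grip=[1,1,1,1],
)

```text
time_s: 2.22
eef_pos: [0.5325, -0.1237, 0.2005]
tcp_rot: [3.141, -0.0, -0.347]
ft_force: [1.0, -0.2, 0.4]
opening: -0.0001
```

```bash
python3 go.py .533 -.1215 .12 -19.8; python3 - <<'E'
from h import *
from rig import manip
from scipy.spatial.transform import Rotation as R
s=manip.sense();f=manip.grab_frame("wrist")
T=np.eye(4);T[:3,:3]=R.from_euler('xyz',s["tcp_rot"]).as_matrix();T[:3,3]=s["eef_pos"]
f["world_from_camera"]=T@f["tool_from_camera"];cv2.imwrite("pics/w1.png",f["image"]);np.savez("w1.npz",**f)
P=pts3(f,np.ones((400,640),bool))
im=f["image"].astype(int);m=(im[...,2]-im[...,0]>50)
Q=pts3(f,m);Q=Q[(Q[:,2]>.07)&(Q[:,2]<.1)];print(len(Q),Q.mean(0))
print(cv2.minEnclosingCircle(Q[:,:2].astype(np.float32)))
t=Q[Q[:,2]>.0845];print(t.mean(0),t.min(0),t.max(0))
E
```

```text
t 2.23 pos [ 0.5325 -0.1237  0.2005] rpy [ 1.7996e+02 -1.0000e-02 -1.9870e+01] F [ 1.  -0.2  0.4] open -0.0001
slide [-0.003 -0.023  0.805] ang [ 0.0002 -0.0001 -0.0004]
1420 [ 0.53187883 -0.11976336  0.08183767]
((0.5308290719985962, -0.12294406443834305), 0.020912716165184975)
[ 0.53113988 -0.12170451  0.08582234] [ 0.51812849 -0.13453808  0.08452345] [ 0.5432643  -0.10867016  0.0877524 ]
```

View pics/w1.png

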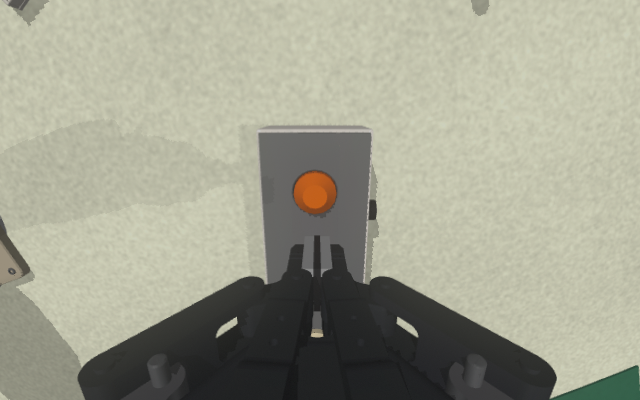

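The wrist view puts amber at (314,193), which gives about (0.532, -0.1217) and agrees with the other views. I'll descend to just above its top.

Request:
arm_command(
  slide=[
    [-0.01,-0.02,0.4],
    [-0.01,-0.02,0.8],
    [-0.01,-0.02,0.9],
    [-0.01,-0.02,0.9],
    [-0.01,-0.02,0.9],
  ],
  angular=[
    [0,0,0],
    [0,0,0],
    [0,0,0],
    [0,0,0],
    [0,0,0],
  ],
  grip=[1,1,1,1,1],
)

```text
time_s: 2.9
eef_pos: [0.5334, -0.1219, 0.1125]
tcp_rot: [3.141, -0.003, -0.347]
ft_force: [0.3, -0.6, 0.3]
opening: 0.0003
```

```bash
python3 go.py .532 -.1217 .0945 -19.8
```

```text
t 2.9 pos [ 0.5334 -0.1219  0.1125] rpy [179.97  -0.19 -19.9 ] F [ 0.3 -0.6  0.3] open 0.0003
slide [-0.015  0.003  0.18 ] ang [ 0.0002 -0.0011 -0.0006]
```

Request:
arm_command(
  slide=[
    [-0.015,0,0.08],
    [-0.015,0,0.12],
    [-0.015,0,0.16],
    [-0.015,0,0.175],
    [-0.015,0,0.175],
  ],
  angular=[
    [0,0,0],
    [0,0,0],
    [0,0,0],
    [0,0,0],
    [0,0,0],
  ],
  grip=[1,1,1,1,1],
)

```text
time_s: 3.52
eef_pos: [0.5323, -0.1215, 0.0951]
tcp_rot: [3.141, -0.004, -0.347]
ft_force: [-0.3, -0.1, 4.6]
opening: 0.0003
```

```bash
python3 go.py .532 -.1217 .0945 -19.8;python3 - <<'E'
from rig import manip
import cv2
cv2.imwrite("pics/s2.png",manip.grab_frame("scene")["image"])
E
```

```text
t 3.52 pos [ 0.5323 -0.1215  0.0951] rpy [179.98  -0.21 -19.9 ] F [-0.3 -0.1  4.6] open 0.0003
slide [-0.002  0.003  0.006] ang [ 0.0001 -0.0012 -0.0005]
```

View pics/s2.png

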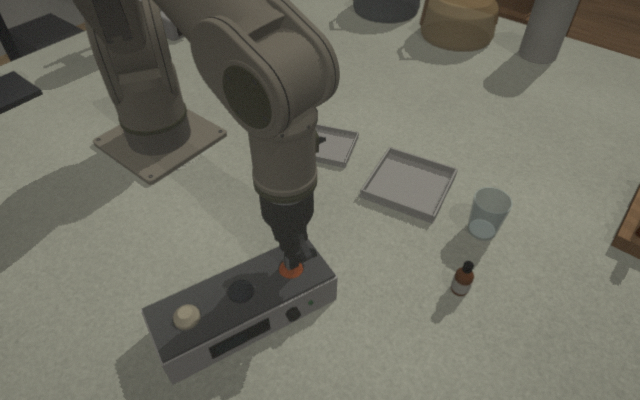

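The fingertips are pressing on amber at (290,268). The force is 4.6 N at about 8 mm down, as expected for a trip. I'll add 1 mm, then withdraw upward.

Request:
arm_command(
  slide=[
    [0,0,0.012],
    [0,0,0.012],
    [0,0,-0.15],
    [0,0,-0.35],
    [0,0,-0.55],
    [0,0,-0.55],
    [0,0,-0.55],
  ],
  angular=[
    [0,0,0],
    [0,0,0],
    [0,0,0],
    [0,0,0],
    [0,0,0],
    [0,0,0],
    [0,0,0],
  ],
  grip=[1,1,1,1,1,0.5,0],
)

```text
time_s: 4.45
eef_pos: [0.5317, -0.1213, 0.1498]
tcp_rot: [3.141, -0.003, -0.347]
ft_force: [-0.4, -0.8, 0.4]
opening: 0.0357
```

```bash
python3 go.py .532 -.1217 .093 -19.8; python3 - <<'E'
from h import *
from rig import manip
from scipy.spatial.transform import Rotation as R
f=manip.grab_frame("scene");cv2.imwrite("pics/s3.png",f["image"])
im=f["image"].astype(int);m=(im[...,2]-im[...,0]>50);m[:,:240]=0;m[:,340:]=0;m[:225]=0;m[310:]=0
Q=pts3(f,m);print(len(Q),Q[:,2].max())
Q=Q[(Q[:,2]>.07)];print(Q.min(0),Q.max(0));t=Q[Q[:,2]>Q[:,2].max()-.005];print(t.mean(0))
E
```

```text
t 4.45 pos [ 0.5317 -0.1213  0.1498] rpy [ 1.7997e+02 -1.7000e-01 -1.9900e+01] F [-0.4 -0.8  0.4] open 0.0357
slide [0.002 0.002 0.568] ang [ 0.0002 -0.0009 -0.0006]
265 0.11553123535909904
[ 0.51683472 -0.14123774  0.10212221] [ 0.55184856 -0.10937661  0.11553124]
[ 0.53209982 -0.12780997  0.11296407]
```

View pics/s3.png

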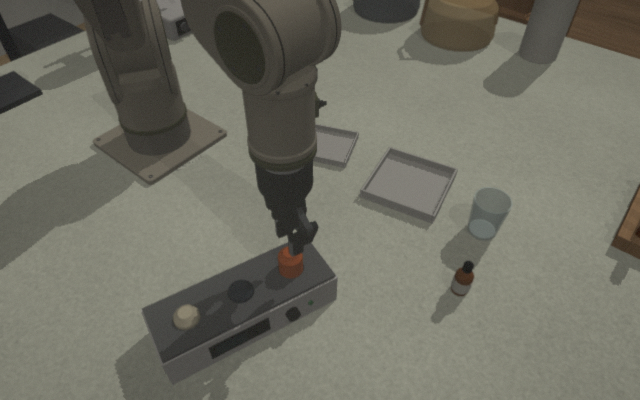

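Amber has sprung up: it sits at (291,262) with its top near 0.113 m. I'll open fully and check that I've got the full opening before going down.

Request:
arm_command(
  slide=[
    [0,0,0],
    [0,0,0],
    [0,0,0],
    [0,0,0],
  ],
  angular=[
    [0,0,0],
    [0,0,0],
    [0,0,0],
    [0,0,0],
  ],
  grip=[0,0,0,0],
)

```text
time_s: 5.0
eef_pos: [0.5316, -0.1213, 0.1494]
tcp_rot: [3.141, -0.002, -0.347]
ft_force: [0.2, -0.8, -0.1]
opening: 0.0855
```

Request:
arm_command(
  slide=[
    [0,0,0.2],
    [0,0,0.4],
    [0,0,0.56],
    [0,0,0.56],
    [0,0,0.56],
    [0,0,0.56],
  ],
  angular=[
    [0,0,0],
    [0,0,0],
    [0,0,0],
    [0,0,0],
    [0,0,0],
    [0,0,0],
  ],
  grip=[0,0,0,0,0,0],
)

```text
time_s: 5.75
eef_pos: [0.5322, -0.1215, 0.0942]
tcp_rot: [3.141, -0.004, -0.347]
ft_force: [-0.1, 0.3, 0.1]
opening: 0.0854
```

```bash
python3 go.py .532 -.1217 .093 -19.8
```

```text
t 5.75 pos [ 0.5322 -0.1215  0.0942] rpy [179.97  -0.21 -19.9 ] F [-0.1  0.3  0.1] open 0.0854
slide [-0.001  0.003  0.012] ang [ 0.0002 -0.0012 -0.0005]
```

Request:
arm_command(
  slide=[
    [0,0,0],
    [0,0,0],
    [0,0,0],
    [0,0,0],
    [0,0,0],
    [0,0,0],
    [0,0,0],
  ],
  angular=[
    [0,0,0],
    [0,0,0],
    [0,0,0],
    [0,0,0],
    [0,0,0],
    [0,0,0],
    [0,0,0],
  ],
  grip=[0.3,0.6,1,1,1,1,1],
)

```text
time_s: 6.62
eef_pos: [0.5322, -0.1215, 0.0943]
tcp_rot: [3.141, -0.004, -0.347]
ft_force: [-0.8, 0.5, 3.2]
opening: 0.0382
```

Request:
arm_command(
  slide=[
    [0,0,-0.15],
    [0,0,-0.3],
    [0,0,-0.5],
    [0,0,-0.7],
    [0,0,-0.7],
  ],
  angular=[
    [0,0,0],
    [0,0,0],
    [0,0,0],
    [0,0,0],
    [0,0,0],
  ],
  grip=[1,1,1,1,1],
)

```text
time_s: 7.25
eef_pos: [0.5331, -0.1215, 0.1665]
tcp_rot: [3.141, -0.008, -0.347]
ft_force: [-0.4, 0.1, -0.6]
opening: 0.0385
```

```bash
python3 go.py .547 .2315 .165 -10; python3 - <<'E'
from rig import manip
import cv2
cv2.imwrite("pics/s4.png",manip.grab_frame("scene")["image"])
E
```

```text
t 7.25 pos [ 0.5331 -0.1215  0.1665] rpy [179.98  -0.43 -19.9 ] F [-0.4  0.1 -0.6] open 0.0385
slide [-1.071 -3.366  0.006] ang [ 0.0003 -0.0024 -0.055 ]
```

View pics/s4.png

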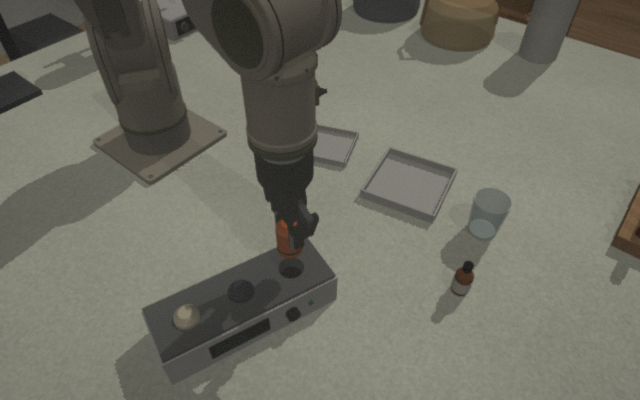

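The bay is empty at (291,267) and the cartridge hangs in the jaws. Next I'll carry it to the tray.

Request:
arm_command(
  slide=[
    [-0.13,-0.4,0],
    [-0.26,-0.8,0],
    [-0.32,-1,0],
    [-0.32,-1,0],
  ],
  angular=[
    [0,0,0],
    [0,0,0],
    [0,0,0],
    [0,0,0],
  ],
  grip=[1,1,1,1],
)

```text
time_s: 7.8
eef_pos: [0.5359, -0.0147, 0.1642]
tcp_rot: [3.141, -0.004, -0.344]
ft_force: [0.6, -1.0, -0.3]
opening: 0.0383
```

Request:
arm_command(
  slide=[
    [-0.13,-0.4,0],
    [-0.26,-0.8,0],
    [-0.32,-1,0],
    [-0.32,-1,0],
  ],
  angular=[
    [0,0,0],
    [0,0,0],
    [0,0,0],
    [0,0,0],
  ],
  grip=[1,1,1,1],
)

```text
time_s: 8.3
eef_pos: [0.5393, 0.0906, 0.1635]
tcp_rot: [3.141, -0.004, -0.342]
ft_force: [0.4, 0.1, -0.1]
opening: 0.0382
```

Request:
arm_command(
  slide=[
    [-0.13,-0.4,0],
    [-0.26,-0.8,0],
    [-0.32,-1,0],
    [-0.32,-1,0],
  ],
  angular=[
    [0,0,0],
    [0,0,0],
    [0,0,0],
    [0,0,0],
  ],
  grip=[1,1,1,1],
)

```text
time_s: 8.8
eef_pos: [0.5429, 0.1952, 0.1629]
tcp_rot: [3.141, -0.003, -0.342]
ft_force: [0.0, 0.2, -0.8]
opening: 0.0384
```

```bash
python3 go.py .547 .2315 .165 -19.9
```

```text
t 8.8 pos [0.5429 0.1952 0.1629] rpy [ 1.7996e+02 -1.7000e-01 -1.9590e+01] F [ 0.   0.2 -0.8] open 0.0384
slide [-0.083 -0.356 -0.022] ang [ 0.0002 -0.0009  0.0017]
```

Request:
arm_command(
  slide=[
    [-0.08,-0.35,0],
    [-0.083,-0.36,0.2],
    [-0.083,-0.36,0.4],
    [-0.083,-0.36,0.4],
  ],
  angular=[
    [0,0,0],
    [0,0,0],
    [0,0,0],
    [0,0,0],
  ],
  grip=[1,1,1,1],
)

```text
time_s: 9.3
eef_pos: [0.5465, 0.229, 0.1204]
tcp_rot: [3.137, -0.0, -0.344]
ft_force: [-0.0, -0.1, -0.2]
opening: 0.038
```

```bash
python3 go.py .547 .2315 .05 -19.9; python3 - <<'E'
from h import *
from rig import manip
f=manip.grab_frame("scene");cv2.imwrite("pics/s5.png",f["image"])
im=f["image"].astype(int);m=(im[...,2]-im[...,0]>50);m[250:]=0;m[:100]=0;m[:,:340]=0;m[:,450:]=0
Q=pts3(f,m);print(len(Q),Q.min(0),Q.max(0),np.percentile(Q,[2,98],axis=0))
E
```

```text
t 9.3 pos [0.5465 0.229  0.1204] rpy [ 1.7976e+02 -2.0000e-02 -1.9710e+01] F [-0.  -0.1 -0.2] open 0.038
slide [-0.004 -0.028  0.703] ang [ 0.0014 -0.0001  0.001 ]
125 [0.53521092 0.20936591 0.12916141] [0.55892364 0.23916769 0.14177394] [[0.53633679 0.2100859  0.12972685]
 [0.55803365 0.23665229 0.14093455]]
```

View pics/s5.png

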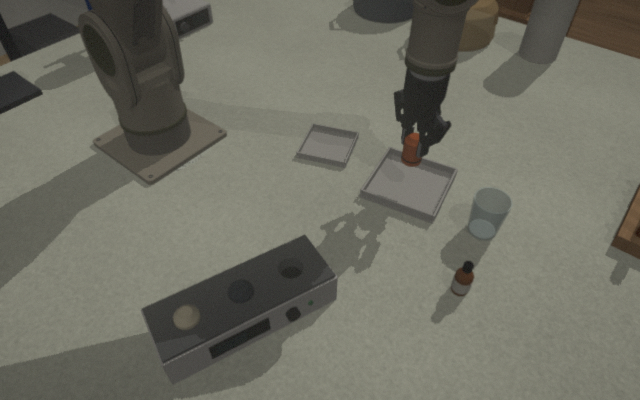

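The cartridge hangs above the tray at about (412,150) with its top at 0.139–0.140 m, as predicted. Its bottom is therefore about 0.075 m, so contact should come after roughly 70 mm of descent.

Request:
arm_command(
  slide=[
    [0,-0.02,0.2],
    [0,-0.02,0.4],
    [0,-0.02,0.55],
    [0,-0.02,0.65],
    [0,-0.02,0.68],
    [0,-0.02,0.68],
  ],
  angular=[
    [0.001,0,0],
    [0.001,0,0],
    [0.001,0,0],
    [0.001,0,0],
    [0.001,0,0],
    [0.001,0,0],
  ],
  grip=[1,1,1,1,1,1],
)

```text
time_s: 10.1
eef_pos: [0.5479, 0.2317, 0.0539]
tcp_rot: [-3.141, -0.002, -0.344]
ft_force: [-0.3, -0.2, -0.6]
opening: 0.0388
```

```bash
python3 go.py .547 .2315 .05 -19.9
```

```text
t 10.1 pos [0.5479 0.2317 0.0539] rpy [-1.7996e+02 -1.0000e-01 -1.9690e+01] F [-0.3 -0.2 -0.6] open 0.0388
slide [-0.008  0.005  0.039] ang [-0.0002 -0.0006  0.0012]
```

Request:
arm_command(
  slide=[
    [0,0,0.01],
    [0,0,0.02],
    [0,0,0.03],
    [0,0,0.03],
  ],
  angular=[
    [0,0,0],
    [0,0,0],
    [0,0,0],
    [0,0,0],
  ],
  grip=[1,1,1,1],
)

```text
time_s: 10.6
eef_pos: [0.5479, 0.2317, 0.0509]
tcp_rot: [-3.141, -0.002, -0.344]
ft_force: [0.7, 0.1, -0.5]
opening: 0.0385
```

Request:
arm_command(
  slide=[
    [0,0,0.01],
    [0,0,0.015],
    [0,0,0.015],
  ],
  angular=[
    [0,0,0],
    [0,0,0],
    [0,0,0],
  ],
  grip=[1,1,1],
)

```text
time_s: 10.98
eef_pos: [0.5481, 0.2319, 0.0508]
tcp_rot: [-3.141, -0.002, -0.344]
ft_force: [-6.3, -2.6, 14.2]
opening: 0.0385
```

The cartridge is on the floor at 14 N, at the predicted height. I'll ease off and release gently.

Request:
arm_command(
  slide=[
    [0,0,-0.003],
    [0,0,-0.003],
    [0,0,-0.003],
    [0,0,-0.003],
    [0,0,-0.003],
    [0,0,-0.003],
    [0,0,-0.003],
  ],
  angular=[
    [0,0,0],
    [0,0,0],
    [0,0,0],
    [0,0,0],
    [0,0,0],
    [0,0,0],
    [0,0,0],
  ],
  grip=[1,0.45,0.3,0.2,0,0,0],
)

```text
time_s: 11.85
eef_pos: [0.548, 0.2319, 0.0511]
tcp_rot: [-3.141, -0.002, -0.344]
ft_force: [-0.3, 0.8, 0.5]
opening: 0.0853
```

Request:
arm_command(
  slide=[
    [0,0,-0.2],
    [0,0,-0.5],
    [0,0,-1],
    [0,0,-1],
    [0,0,-1],
  ],
  angular=[
    [0,0,0],
    [0,0,0],
    [0,0,0],
    [0,0,0],
    [0,0,0],
  ],
  grip=[0,0,0,0,0],
)

```text
time_s: 12.48
eef_pos: [0.5479, 0.2319, 0.1518]
tcp_rot: [-3.141, -0.003, -0.344]
ft_force: [0.1, -0.3, -0.6]
opening: 0.0855
```

Request:
arm_command(
  slide=[
    [0.2,0.2,-0.2],
    [0.5,0.6,-0.2],
    [0.5,1,-0.2],
    [0.5,1,-0.2],
  ],
  angular=[
    [0,0,0],
    [0,0,0],
    [0,0,0],
    [0,0,0],
  ],
  grip=[0,0,0,0],
)

```text
time_s: 12.98
eef_pos: [0.5606, 0.1169, 0.1708]
tcp_rot: [3.14, -0.002, -0.349]
ft_force: [0.8, 0.2, -1.3]
opening: 0.0856
```

```bash
python3 go.py .547 .2315 .05 -19.9; python3 - <<'E'
from h import *
from rig import manip
out=[]
for n in("scene","top"):
    f=manip.grab_frame(n);out.append(f["image"])
    H=pts3(f,np.ones((400,640),bool))
    q=H[(abs(H[:,0]-.547)<.06)&(abs(H[:,1]-.2315)<.06)&(H[:,2]>.062)&(H[:,2]<.08)];print(n,len(q),q.mean(0),q[:,2].max())
    for c in((.503,-.206),(.472,-.2905)):
        q=H[(np.hypot(H[:,0]-c[0],H[:,1]-c[1])<.025)&(H[:,2]>.083)];print(len(q),q.mean(0) if len(q) else 0,q[:,2].max() if len(q) else 0)
cv2.imwrite("pics/s6.png",out[0]);cv2.imwrite("pics/t6.png",out[1])
E
```

```text
t 12.97 pos [0.5606 0.1169 0.1708] rpy [ 1.799e+02 -1.200e-01 -1.997e+01] F [ 0.8  0.2 -1.3] open 0.0856
slide [-0.522 -1.032  1.206] ang [ 0.0005 -0.0007 -0.0004]
scene 30 [0.55910449 0.23073074 0.06422243] 0.06834276482949908
208 [ 0.5033045  -0.208092    0.08587229] 0.08874392351033578
254 [ 0.47323432 -0.29127673  0.08615908] 0.08944882293656065<stdin>:7: RuntimeWarning: Mean of empty slice.
  ret = um.true_divide(
Traceback (most recent call last):
ValueError: zero-size array to reduction operation maximum which has no identity
```

The arm is likely blocking the cameras, so I'll move clear and look again.

Request:
arm_command(
  slide=[
    [0,0.4,-0.2],
    [-0.3,0.8,-0.4],
    [-0.3,1,-0.5],
    [-0.3,1,-0.5],
    [-0.3,1,-0.5],
  ],
  angular=[
    [0,0,0],
    [0,0,0],
    [0,0,0],
    [0,0,0],
    [0,0,0],
  ],
  grip=[0,0,0,0,0],
)

```text
time_s: 13.7
eef_pos: [0.4989, 0.0385, 0.2208]
tcp_rot: [-3.14, -0.002, -0.342]
ft_force: [0.2, 0.4, 0.1]
opening: 0.0853
```

```bash
python3 - <<'E'
from h import *
from rig import manip
for n in("scene","top"):
    f=manip.grab_frame(n);cv2.imwrite(f"pics/{n}7.png",f["image"])
    im=f["image"].astype(int);m=(im[...,2]-im[...,0]>45)
    Q=pts3(f,m);q=Q[(abs(Q[:,0]-.547)<.09)&(abs(Q[:,1]-.2315)<.09)]
    print(n,len(q), (q.min(0).round(3),q.max(0).round(3),q[q[:,2]>.064].mean(0).round(4)) if len(q) else '')
E
```

```text
scene 196 (array([0.532, 0.211, 0.058]), array([0.568, 0.245, 0.073]), array([0.5505, 0.2272, 0.0684]))Traceback (most recent call last):
  File "<stdin>", line 6, in <module>
  File "h.py", line 10, in pts3
    n=cv2.undistortPoints(np.c_[u,v].astype(np.float64).reshape(-1,1,2),K,np.array(f["D"],float)).reshape(-1,2)
      ~~~~~~~~~~~~~~~~~~~^^^^^^^^^^^^^^^^^^^^^^^^^^^^^^^^^^^^^^^^^^^^^^^^^^^^^^^^^^^^^^^^^^^^^^^^
cv2.error: OpenCV(4.12.0) /io/opencv/modules/calib3d/src/undistort.dispatch.cpp:347: error: (-215:Assertion failed) CV_IS_MAT(_src) && CV_IS_MAT(_dst) && (_src->rows == 1 || _src->cols == 1) && (_dst->rows == 1 || _dst->cols == 1) && _src->cols + _src->rows - 1 == _dst->rows + _dst->cols - 1 && (CV_MAT_TYPE(_src->type) == CV_32FC2 || CV_MAT_TYPE(_src->type) == CV_64FC2) && (CV_MAT_TYPE(_dst->type) == CV_32FC2 || CV_MAT_TYPE(_dst->type) == CV_64FC2) in function 'cvUndistortPointsInternal'
```

View pics/scene7.png

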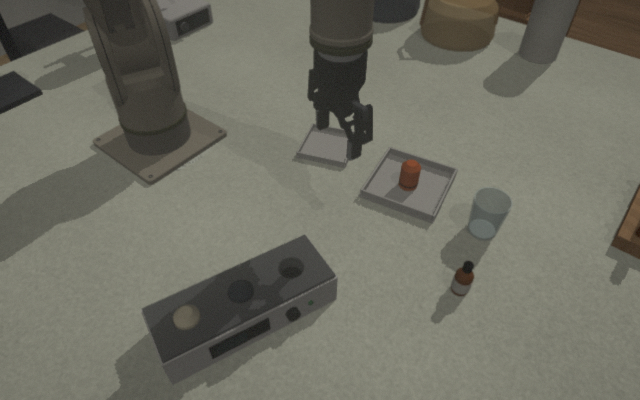

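View pics/top7.png

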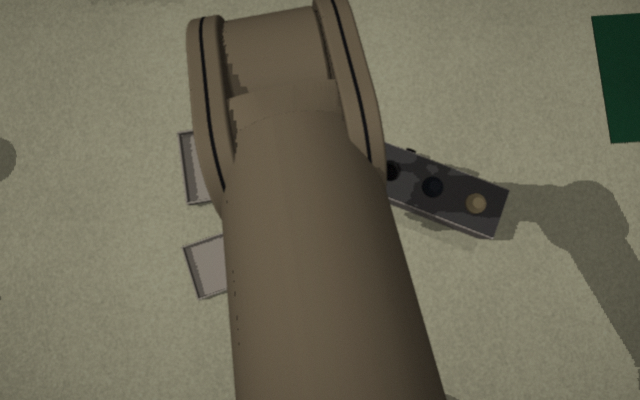

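The scene view shows amber upright near the tray centre at (409,174), about (0.55, 0.228). Its top is about 0.07 m, which fits an upright 64 mm cartridge on the 5 mm floor. Smoke (241,291) and cream (187,317) haven't moved. The top view of the tray is blocked by the arm. The gripper is clear of everything, so I'm handing in.

```bash
python3 -c "
from rig import manip
print(manip.sign_off())"
```

```text
the job is handed in; nothing more can be done
None
```

The amber cartridge is out of the dock and standing upright in the larger white tray. I handed the job in about 14 s into the 45 s allowed; no verdict was reported.

- **Release:** I pressed amber down about 8 mm with the jaws shut, meeting 4.6 N, then about 1 mm further. As I withdrew, it sprang up until its top was about 113 mm high, as expected.
- **Placing:** I gripped it across the row and drew it out. I set it on the tray floor, where contact came at the predicted height with 14 N, then opened the jaws and moved clear.
- **Amber, last check:** The scene camera shows it upright a few mm from the tray centre, with its top at about 70 mm. That fits a 64 mm cartridge on the 5 mm floor.
- **Smoke and cream, last check:** Both are still latched, with tops about 86 mm high and within 1 mm of where they started.
- **Checks that failed:** In the final top view the arm hid the amber cartridge, so its final pose rests on the scene camera alone. My first check after release had too few usable points because the arm was in the way, so I moved clear and repeated it.

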